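# Clear the carving panel: put the stray gouge back in its own lane

### The job

One of the two palm gouges, the red one or the blue one, has been left lying on the pale carving panel. Take that gouge off and lay it down flat, lengthwise, in the middle of the tray lane that has the colour of its handle; do not drop it in from a height. Leave the other gouge where it is on the dark rest board.

Things in the scene. Friction and masses are not known exactly. Their poses are not given: they have to be found in the camera images.
- gouge_red: Loose palm gouge, red handle, 147 mm long, about 0.1 kg, lying on the panel or the rest board, handle end towards the robot (yaw within 0.6 rad). Origin: underside at mid-length; x towards the cutting end, z up. Handle: red block with flat underside, 75 long, 28 wide (y), 26 high, x = -73 to +2; grip its middle, x = -36, 13 up, near the balance point. Thin steel blade on to x = +73, 14 up, in the air.
- gouge_blue: Loose palm gouge, blue handle, 147 mm long, about 0.1 kg, lying on the panel or the rest board, handle end towards the robot (yaw within 0.6 rad). Origin: underside at mid-length; x towards the cutting end, z up. Handle: blue block with flat underside, 75 long, 28 wide (y), 26 high, x = -73 to +2; grip its middle, x = -36, 13 up, near the balance point. Thin steel blade on to x = +73, 14 up, in the air.
- panel: Carving panel: pale square board 200 x 200 mm, 20 thick, fixed to the bench, with dark border line and shallow flutes. Origin: centre of its underside; z up. At the start one gouge lies on its flat top, origin within 40 of the panel's middle seen from above; the other lies on the rest board (dark wood, same size and height), over 180 away.
- tray: Low plywood tray fixed to the bench, 212 (x) x 178 (y) mm, two lanes side by side along its x axis. Origin: centre of its underside; z up. Red-floored lane: middle at x = 0, y = +43; blue-floored lane: x = 0, y = -43. Each is 80 wide and 200 long inside, floor 8 above the bench; ribs and rims 6 thick, 6 above the floor. A gouge may lie either way round.
Things that resemble listed ones, but are neither listed nor needed, are in the scene too. There is more than one size of the gouge_red; the job needs the smaller.

How it is judged:
By the outcome, as a careful person would: the job done as asked, in the order asked, and still so for the second after the job is handed in, with the robot touching nothing.
It also fails if it takes over 38 s, if anything falls off the work surface, if the arm or the gripper's body presses on something with over 40 N, if the wrist force passes 120 N, or if a joint passes its speed limit or range.

### The arm

A 6-joint arm with a two-finger parallel gripper is mounted at the origin on the work surface. World frame = base frame: x ahead of the robot, y to its left, z up, the work surface at z = 0. Lengths are in mm, angles in degrees, forces in N, time in s.
With the tool pointing down it reaches from about 300 to 850 mm from the base axis. Payload 4.2 kg.
Tool frame: the origin (TCP) lies at the very end of the fingers, on their centre line; the grasp point (between the pads) lies 19 mm behind it (env.grasp_offset is the distance from the TCP to the grasp point, in mm); z points along the fingers, y is the line along which they close (so a half turn about z gives the same grasp; the last joint's range is limited). The gripper opens to 91 mm and grips with 3 to 60 N. Pads are 32 mm wide; open, the fingers measure 118 mm over their backs; the gripper's body (76 mm by 178 mm) begins 60 mm behind the grasp point.
Start: joints at [-74.37, 18.312, 89.639, -0, 72.044, -1.146], TCP at [165.968, -550.546, 181.476] pointing down, gripper open.
Joint ranges: [-177.97, 177.97], [-48.28, 115.42], [12.27, 149.76], [-77.06, 257.06], [2.81, 150.46], [-146.56, 146.56]. Speed limits (degrees/s): [147.25, 147.25, 180, 180, 180, 180].

### API

Orientations are given as [roll, pitch, yaw] about the fixed x, y, z axes, in that order (R = Rz(yaw) Ry(pitch) Rx(roll)).
In Python, from workcell import env, eyes gives the robot as it stands.
- The arm moves only by the tool send_rows, never from a script. Its arguments are lists of equal length, an entry for each row: "grip": the opening, from -1 (shut) to 1 (fully open), so that 0 is half open; "xyz": the shift along the world's x, y, z in m, a list of three; "yaw": the turn about the world's z in degrees. A call has 1 to 8 rows; each row is the pose to reach, as a shift and turn from the pose commanded when the call began; what a row does not reach only later rows make up. A row lasts 1/12 s, in which the tool goes at most 41.7 mm and 7.16 degrees, less where a joint would pass 70% of its speed; a pose out of reach is approached as far as the arm can. A call with a gripper value outside its range is refused whole. The fingers move at their own pace and stop on an object; "grip_force" is the grip in N (left out, the last holds). Time passes only in rows, so rows that repeat a pose let the fingers close. It gives the time, the measured TCP pose, the force, the opening and the grip force at its end, in the units of the state.
- env.state(): the state, without advancing time (a new reading comes with each control period).
- eyes.grab_frame(name): name is "side" or "top"; returns a dict with "frame" (480x640x3 uint8, red, green, blue), "fx", "fy", "cx", "cy" (pixels), "D" ([k1, k2, p1, p2, k3] as OpenCV has them; the pictures are not rectified), "pose" (4x4, takes a point from camera to world coordinates). Camera axes: x right, y down, z forward; pixel columns grow to the right and rows downward; lengths in mm; the calibration is good to about 2 mm. A picture is of the moment at which its call begins. There is no depth.
- env.job_done(): hands the job in; it is judged then, once.
The state is a dict: "time_s": time; "qpos": joint angles; "qvel": joint speeds; "effort": joint torques, N m; "ee_pos": TCP position; "ee_rot": TCP orientation; "force": force on the tool from outside, world axes, zero at the start; "torque": the same for the moment, N m; "gripper_width": finger opening in mm; "gripper_force": force on a finger pad.
Only numpy, scipy, OpenCV 4.12 (cv2) and the standard library are available. Lean on these libraries where they do the work, as an engineer would, in place of code of your own. Each camera call takes 0.05 s, during which the arm holds its last target. There are 200 camera calls.

## Working session

There is one attempt and no reset: what is moved stays moved. The work goes in short steps, Python scripts to look and compute and a tool call to move; the robot and the scene stay as the last step left them, time stands still between calls to the robot, and variables do not carry over. Pictures are saved under pics/ and viewed, at most 10 in all, crops included, and the job is handed in when it is done.

Besides the shell and the picture viewer there is one more tool, called after "Request:" as name(argument=value, ...) on one line, values as JSON. send_rows: Moves the arm, as the interface text tells. Its arguments: {"type":"object","properties":{"grip":{"type":"array"},"xyz":{"type":"array"},"yaw":{"type":"array"},"grip_force":{"type":"number"}},"required":["grip","xyz","yaw"]}

```bash
mkdir -p pics; cat > h.py <<'E'
import numpy as np, cv2
from workcell import env, eyes
def grab(n,fn=None):
    f=eyes.grab_frame(n)
    if fn: cv2.imwrite(fn,f["frame"][:,:,::-1])
    return f
def ray(f,uv,z):
    K=np.array([[f["fx"],0,f["cx"]],[0,f["fy"],f["cy"]],[0,0,1.]])
    uv=np.array(uv,float).reshape(-1,1,2)
    n=cv2.undistortPoints(uv,K,np.array(f["D"],float)).reshape(-1,2)
    P=np.array(f["pose"]); d=np.c_[n,np.ones(len(n))]@P[:3,:3].T; o=P[:3,3]
    return o+d*((z-o[2])/d[:,2])[:,None]
E
python3 - <<'E'
from h import *
for n in("top","side"):
    f=grab(n,f"pics/{n}0.png"); print(n,np.round(f["pose"],2).tolist(),f["fx"])
print(env.state())
E
```

```text
top [[-0.03, -1.0, 0.05, 345.4], [-1.0, 0.02, -0.02, 37.07], [0.02, -0.05, -1.0, 1043.14], [0.0, 0.0, 0.0, 1.0]] 573.9612281695084
side [[-0.87, -0.3, 0.4, 66.98], [-0.5, 0.52, -0.69, 634.92], [-0.0, -0.8, -0.6, 570.26], [0.0, 0.0, 0.0, 1.0]] 442.46812716530684
{'time_s': 0.1, 'qpos': array([-7.43699831e+01,  1.83474320e+01,  8.96990763e+01, -6.09694952e-04,
        7.20414074e+01, -1.14349494e+00]), 'qvel': array([-0.02554243, -0.07557387, -0.18991372, -0.00126448,  0.10826351,
       -0.00096773]), 'effort': array([ 6.87530191e-04, -4.13333380e+01, -2.32509792e+01,  7.29280408e-02,
        4.22378560e-02, -5.59751788e-05]), 'ee_pos': array([ 165.82853734, -550.06225628,  180.71214701]), 'ee_rot': array([-1.79912090e+02, -1.17489575e-03,  1.67736994e+01]), 'force': array([ 0.45510398, -0.30197815,  0.49179659]), 'torque': array([0.01399517, 0.01937983, 0.0431794 ]), 'gripper_force': 0.0, 'gripper_width': 91.10496947105929}
```

View pics/top0.png

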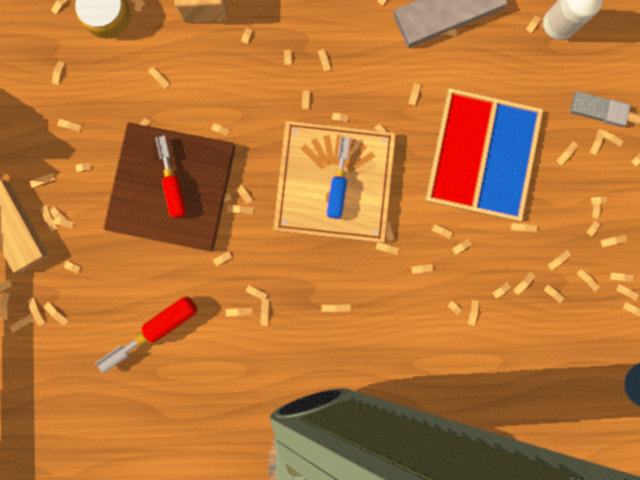

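View pics/side0.png

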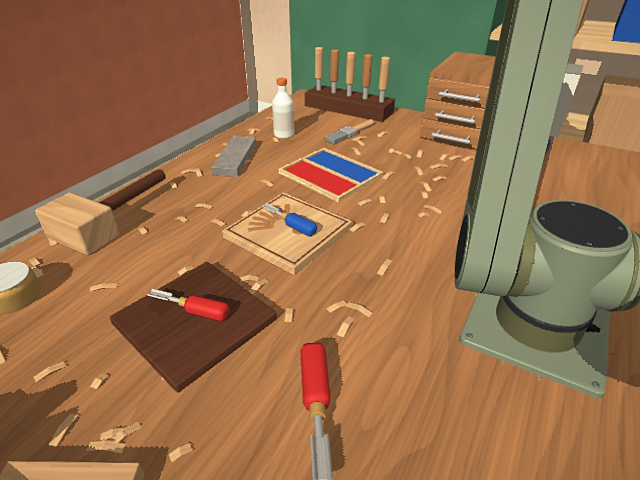

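The top view shows the blue gouge on the pale panel (handle at about 337,197) and the small red one on the dark board (172,195). A larger red decoy lies on the bench (168,320). The tray is at (485,155), with its blue lane at about (508,160). The job is the blue gouge, since it is the only one on the pale panel. I'll measure it and confirm in an enlarged crop.

```bash
python3 - <<'E'
from h import *
for n in("top","side"):
    f=grab(n); im=f["frame"]; hsv=cv2.cvtColor(im,cv2.COLOR_RGB2HSV)
    m=cv2.inRange(hsv,(100,120,50),(130,255,255))
    for c in cv2.findContours(m,0,1)[0]:
        if cv2.contourArea(c)<150: continue
        r=cv2.minAreaRect(c); M=cv2.moments(c); ce=(M["m10"]/M["m00"],M["m01"]/M["m00"])
        print(n,"px",np.round(ce,1),"area",cv2.contourArea(c))
        b=cv2.boxPoints(r)
        for z in (8,33):
            w=ray(f,[ce]+b.tolist(),z); e=np.diff(np.r_[w[1:],w[1:2]],axis=0)[:2,:2]; L=np.linalg.norm(e,axis=1); k=L.argmax()
            print("  z",z,w[0,:2].round(1),"size",L.round(1),"yaw",np.degrees(np.arctan2(e[k,1],e[k,0])).round(1))
    if n=="top":
        # tray red
        m=cv2.inRange(hsv,(0,200,100),(4,255,255))|cv2.inRange(hsv,(176,200,100),(180,255,255))
        for c in cv2.findContours(m,0,1)[0]:
            if cv2.contourArea(c)<300: continue
            r=cv2.minAreaRect(c); w=ray(f,[r[0]]+cv2.boxPoints(r).tolist(),8); print("red",np.round(r[0],1),w[:,:2].round(1).tolist())
        # blade (pixel bright grey near top of blue)
        cv2.imwrite("pics/crop.png",cv2.resize(im[110:250,265:405,::-1],None,fx=4,fy=4,interpolation=cv2.INTER_CUBIC))
E
```

```text
top px [336.3 197.1] area 493.5
  z 8 [478.4 -18.7] size [73.4 25.5] yaw -9.6
  z 33 [475.2 -17.4] size [71.6 24.9] yaw -9.6
top px [507.1 159.7] area 4024.5
  z 8 [ 540.8 -335.4] size [196.5  75.3] yaw -13.7
  z 33 [ 536.1 -326.4] size [191.7  73.5] yaw -13.7
red [168.8 319. ] [[266.1, 287.2], [252.3, 340.3], [309.9, 254.4], [279.9, 234.1], [222.5, 319.9]]
red [173.8 196.6] [[486.3, 275.5], [520.7, 298.5], [526.9, 269.3], [452.1, 252.7], [445.9, 281.8]]
red [461.7 149.1] [[562.0, -251.7], [475.6, -192.9], [665.8, -238.6], [649.9, -311.7], [459.5, -264.9]]
side px [300.7 223.9] area 392.5
  z 8 [491.8 -47.1] size [52.9 88.1] yaw 170.3
  z 33 [472.9 -16.8] size [50.6 84.2] yaw 170.3
side px [342.3 166. ] area 751.5
  z 8 [ 535.7 -336.6] size [ 86.8 229. ] yaw 166.1
  z 33 [ 514.9 -293.4] size [ 83.  218.8] yaw 166.1
side px [628.2  22.4] area 853.5
  z 8 [  -97.4 -2731.5] size [ 177.8 1354.2] yaw 90.0
  z 33 [  -90.  -2581.8] size [ 169.9 1294. ] yaw 90.0
```

View pics/crop.png

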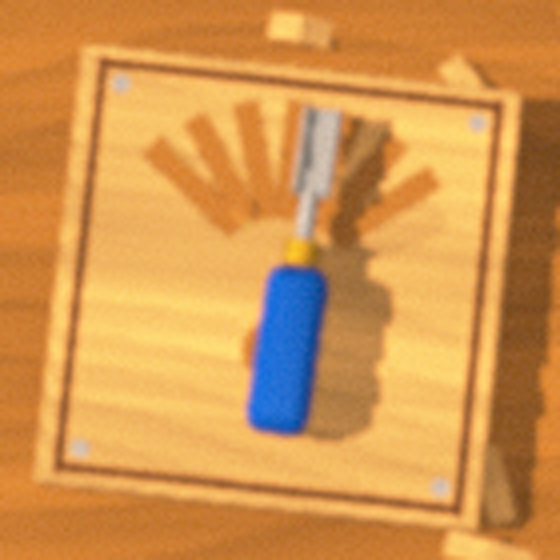

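The crop confirms a single blue-handled gouge lying on the pale panel, blade pointing away from the robot. Both views put the mid-handle at (475,-17), with a measured size of 72 x 25 mm and yaw -9.6°. The blue lane centre is (540.5,-335.5) at yaw -14°; the red lane centre is 86 mm away, as the description says. I'll move above the handle.

Request:
send_rows(grip=[1,1,1,1,1,1,1,1], xyz=[[0.02,0.033,0],[0.04,0.067,0],[0.06,0.1,0],[0.08,0.133,0],[0.1,0.167,0],[0.12,0.2,0],[0.14,0.233,0],[0.155,0.266,0]], yaw=[-2,-4,-6,-8,-9,-10,-12,-13])

```text
time_s: 0.87
ee_pos: [322.0, -282.9, 181.5]
ee_rot: [180.0, -0.0, 3.7]
force: [0.6, -0.0, 0.5]
gripper_width: 91.3
gripper_force: 0.0
```

Request:
send_rows(grip=[1,1,1,1,1,1,1,1], xyz=[[0.02,0.033,0],[0.04,0.067,0],[0.06,0.1,0],[0.08,0.133,0],[0.1,0.167,0],[0.12,0.2,0],[0.14,0.233,0],[0.154,0.266,0]], yaw=[-2,-4,-6,-8,-9,-10,-12,-13.4])

```text
time_s: 1.53
ee_pos: [476.3, -16.6, 181.5]
ee_rot: [180.0, -0.1, -9.7]
force: [0.0, -0.1, -0.6]
gripper_width: 91.3
gripper_force: 0.0
```

Request:
send_rows(grip=[1,1,1,1], xyz=[[0,0,-0.025],[0,0,-0.05],[0,0,-0.07],[0,0,-0.07]], yaw=[0,0,0,0])

```text
time_s: 1.87
ee_pos: [471.5, -17.9, 107.8]
ee_rot: [179.9, 0.5, -9.6]
force: [-1.0, 0.6, -0.2]
gripper_width: 91.4
gripper_force: 0.0
```

```bash
python3 - <<'E'
from h import *
f=grab("side"); cv2.imwrite("pics/near.png",cv2.resize(f["frame"][120:300,190:430,::-1],None,fx=3,fy=3))
s=env.state();print(s["ee_pos"],s["ee_rot"])
E
```

```text
[473.24329978 -18.27489723 109.85738535] [179.96251156   0.28442721  -9.60067189]
```

View pics/near.png

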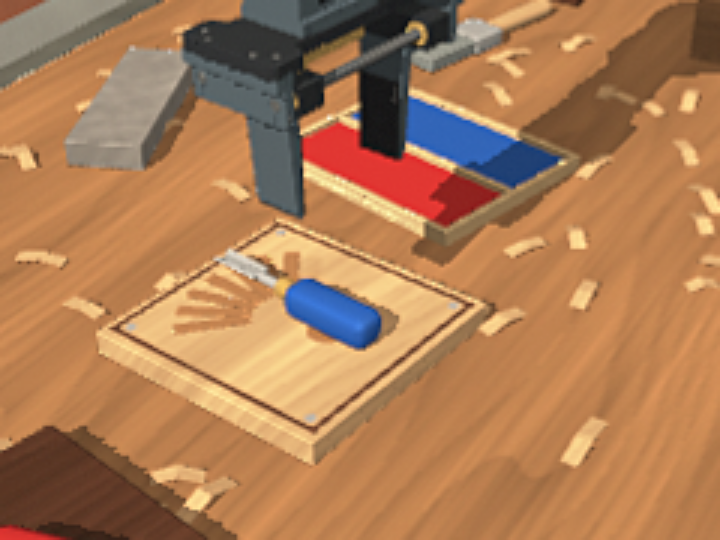

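The gripper is open over the gouge (handle at crop px 335,313, between the finger lines at 280 and 385). I'll descend gently.

Request:
send_rows(grip=[1,1,1,1,1,1,1,1], xyz=[[0,0,-0.02],[0,0,-0.04],[0,0,-0.055],[0,0,-0.068],[0,0,-0.076],[0,0,-0.081],[0,0,-0.083],[0,0,-0.083]], yaw=[0,0,0,0,0,0,0,0])

```text
time_s: 2.58
ee_pos: [475.5, -18.7, 29.0]
ee_rot: [-180.0, -0.1, -9.6]
force: [-0.4, -0.6, -0.7]
gripper_width: 91.3
gripper_force: 0.0
```

Request:
send_rows(grip=[0.3,0,-0.3,-0.6,-0.6,-0.6,-0.6,-0.6], xyz=[[0,0,0],[0,0,0],[0,0,0],[0,0,0],[0,0,0],[0,0,0],[0,0,0],[0,0,0]], yaw=[0,0,0,0,0,0,0,0], grip_force=15)

```text
time_s: 3.25
ee_pos: [475.0, -18.5, 28.5]
ee_rot: [180.0, 0.0, -9.6]
force: [-0.3, 0.7, -0.2]
gripper_width: 41.1
gripper_force: 0.0
```

Request:
send_rows(grip=[-0.5,-0.5,-0.5,-1,-1,-1,-1,-1], xyz=[[0,0,-0.002],[0,0,-0.0045],[0,0,-0.0045],[0,0,-0.0045],[0,0,-0.0045],[0,0,-0.0045],[0,0,-0.0045],[0,0,-0.0045]], yaw=[0,0,0,0,0,0,0,0], grip_force=20)

```text
time_s: 3.92
ee_pos: [475.0, -18.6, 24.0]
ee_rot: [180.0, -0.0, -9.6]
force: [0.1, 0.5, 0.3]
gripper_width: 0.3
gripper_force: 0.0
```

Request:
send_rows(grip=[-1,-1,-1,-1], xyz=[[0,0,0],[0,0,0],[0,0,0],[0,0,0]], yaw=[0,0,0,0])

```text
time_s: 4.25
ee_pos: [475.0, -18.5, 24.0]
ee_rot: [180.0, -0.0, -9.6]
force: [-0.5, -0.2, -0.1]
gripper_width: -0.2
gripper_force: 0.0
```

The fingers shut without touching anything, so something is off. I'll look.

```bash
python3 - <<'E'
from h import *
f=grab("side"); g=grab("top"); c=lambda im,x,y:cv2.resize(im[y:y+150,x:x+150,::-1],None,fx=2.6,fy=2.6)
cv2.imwrite("pics/miss.png",np.hstack([c(f["frame"],220,150),c(g["frame"],265,110)]))
s=env.state();print(s["ee_pos"],s["ee_rot"],s["gripper_width"],s["qpos"])
E
```

```text
[474.97344378 -18.55052737  23.96232931] [ 1.79993794e+02  5.02749616e-04 -9.62157562e+00] 0.5112691018066731 [-3.61817903e+00  1.90001451e+01  1.14986301e+02 -8.50457639e-03
  4.60147029e+01  9.60093028e+01]
```

View pics/miss.png

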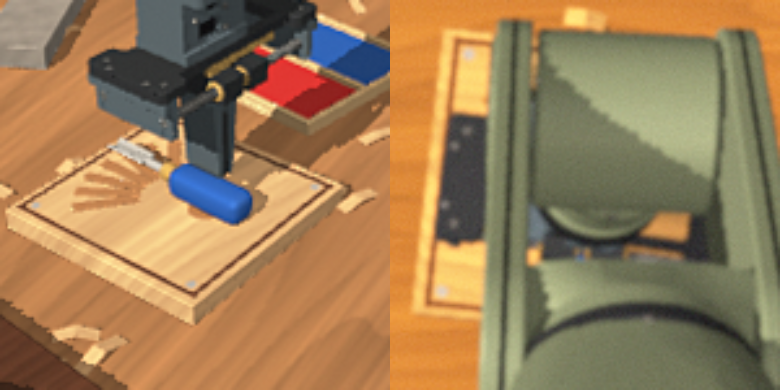

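The side view shows the closed fingers at about (205–232,175) in the crop, on the far (-y) side of the handle rather than around it. I'll compare the projected TCP with the fingertips seen and re-measure the handle.

```bash
cat >> h.py <<'E'
def proj(f,p):
    P=np.linalg.inv(np.array(f["pose"])); K=np.array([[f["fx"],0,f["cx"]],[0,f["fy"],f["cy"]],[0,0,1.]])
    return cv2.projectPoints(np.array(p,float).reshape(-1,1,3),cv2.Rodrigues(P[:3,:3])[0],P[:3,3],K,np.array(f["D"],float))[0].reshape(-1,2)
def blue(f):
    m=cv2.inRange(cv2.cvtColor(f["frame"],cv2.COLOR_RGB2HSV),(100,120,50),(130,255,255))
    return [(cv2.contourArea(c),np.array([cv2.moments(c)[k] for k in("m10","m01")])/cv2.moments(c)["m00"],cv2.minAreaRect(c)) for c in cv2.findContours(m,0,1)[0] if cv2.contourArea(c)>150]
E
python3 - <<'E'
from h import *
f=grab("side")
for a,c,r in blue(f): print(a,c.round(1),[ray(f,c,z)[0].round(1).tolist() for z in(20,33)])
s=env.state(); t=s["ee_pos"]
q=proj(f,[t,t+[0,0,40],[475,-17,33]]); print(q.round(1))
im=f["frame"][:,:,::-1].copy()
im=cv2.resize(im[150:270,220:380],None,fx=5,fy=5)
for p,co in zip(q,[(0,255,255),(0,255,0),(255,0,255)]):
    cv2.circle(im,tuple(int(v) for v in (p-[220,150])*5),5,co,-1)
# world axes at tcp
cv2.imwrite("pics/proj.png",im)
E
```

```text
386.5 [300.7 224. ] [[482.5, -32.2, 20.0], [472.7, -16.5, 33.0]]
411.5 [354.5 170.7] [[486.5, -308.6, 20.0], [476.6, -286.3, 33.0]]
853.5 [628.2  22.4] [[-93.8, -2659.2, 20.0], [-90.0, -2581.4, 33.0]]
[[300.4 226.6]
 [300.  210.9]
 [299.9 223.5]]
```

View pics/proj.png

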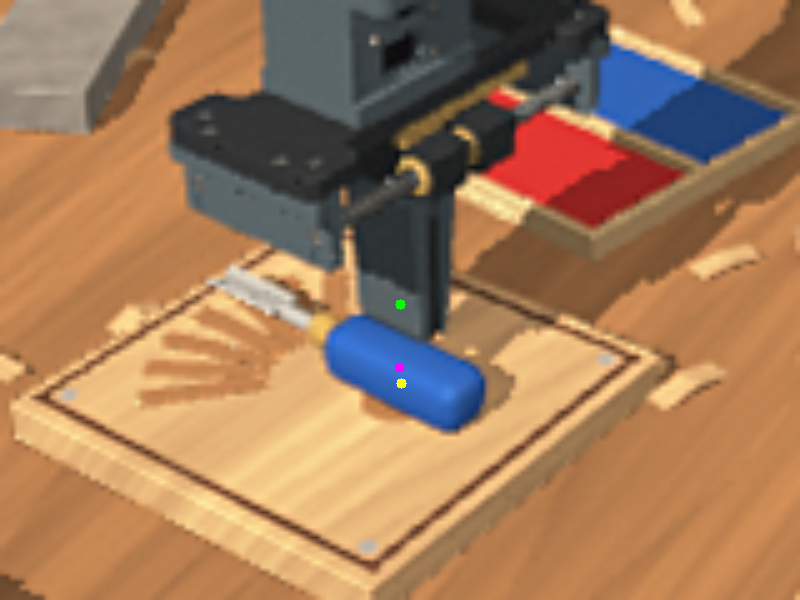

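The tip appears about 10 px above the projected TCP. Either it is about 25 mm higher than reported, or it is displaced away from the side camera. The visible +y end of the gripper body in the top view separates the two.

```bash
python3 - <<'E'
from h import *
g=grab("top"); f=grab("side"); t=np.array([475,-18.6,24]); a=np.radians(-9.62)
ex=np.array([np.cos(a),np.sin(a),0]); ey=np.array([-np.sin(a),np.cos(a),0])
im=cv2.resize(g["frame"][140:230,260:400,::-1],None,fx=5,fy=5); si=cv2.resize(f["frame"][110:270,220:380,::-1],None,fx=3,fy=3)
for off,co in (((0,0,0),(0,255,255)),((0,0,27),(0,255,0)),((14,-24,0),(255,0,255))):
    p=[t+np.array(off)+ex*sx*38+ey*89+[0,0,79] for sx in(-1,1)]
    p+=[t+np.array(off)+ex*sx*38-ey*89+[0,0,79] for sx in(-1,1)]
    for F,I,o,s in((g,im,(260,140),5),(f,si,(220,110),3)):
        q=proj(F,p); print(off,q.round(1).tolist())
        cv2.polylines(I,[((q[[0,1,3,2]]-o)*s).astype(int)],True,co,1)
si=cv2.copyMakeBorder(si,0,0,0,700-480,0)
cv2.imwrite("pics/disc.png",cv2.resize(np.vstack([im,si]),None,fx=.64,fy=.64,interpolation=cv2.INTER_AREA))
E
```

```text
(0, 0, 0) [[282.4, 206.7], [289.1, 161.4], [389.4, 222.2], [395.5, 177.0]]
(0, 0, 0) [[283.7, 220.8], [254.9, 206.7], [341.1, 183.8], [313.2, 172.8]]
(0, 0, 27) [[281.7, 204.8], [288.6, 158.2], [391.8, 220.8], [398.1, 174.2]]
(0, 0, 27) [[283.1, 208.6], [253.8, 194.8], [341.6, 172.4], [313.2, 161.6]]
(14, -24, 0) [[296.8, 197.9], [303.4, 152.8], [403.6, 213.4], [409.6, 168.3]]
(14, -24, 0) [[284.4, 212.6], [256.3, 199.1], [340.4, 177.4], [313.2, 166.8]]
```

View pics/disc.png

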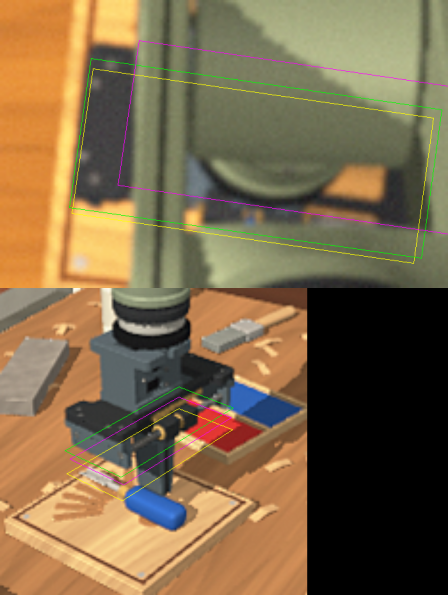

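The top view fits no sideways shift, so the fingers are really higher than reported. I'll work out the height from the open-finger tip edges seen in near.png: the +y finger's back bottom edge at raw (277,188)-(291,191.7) and the -y pad's bottom edge at (310.7,170)-(325,172.7).

```bash
python3 - <<'E'
from h import *
f=grab("side"); t=np.array([473.2,-18.3,109.9]); a=np.radians(-9.6)
ex=np.array([np.cos(a),np.sin(a),0]); ey=np.array([-np.sin(a),np.cos(a),0])
for dz in (0,20,30,40):
    p=[t+[0,0,dz]+ex*s*16+ey*y for y in(59,-45.5) for s in(1,-1)]
    print(dz,proj(f,p).round(1).tolist())
print("seen (277,188),(291,191.7),(310.7,170),(325,172.7)")
E
```

```text
0 [[274.3, 201.5], [286.5, 207.2], [308.8, 181.0], [320.7, 185.9]]
20 [[273.8, 192.7], [286.1, 198.3], [308.7, 172.5], [320.8, 177.4]]
30 [[273.5, 188.2], [285.9, 193.7], [308.7, 168.2], [320.8, 173.0]]
40 [[273.2, 183.6], [285.7, 189.1], [308.7, 163.8], [320.9, 168.5]]
seen (277,188),(291,191.7),(310.7,170),(325,172.7)
```

The tips are about 29 mm higher than reported, and the sideways error is small. I'll reopen, descend 22 mm while watching the force, and check.

Request:
send_rows(grip=[0.5,0.6,0.6,0.6,0.6,0.6,0.6,0.6], xyz=[[0,0,0.004],[0,0,0.004],[0,0,0.004],[0,0,0.004],[0,0,0.004],[0,0,0.004],[0,0,0.004],[0,0,0.004]], yaw=[0,0,0,0,0,0,0,0])

```text
time_s: 5.22
ee_pos: [474.9, -18.5, 27.9]
ee_rot: [180.0, 0.0, -9.6]
force: [-0.6, 0.2, -0.1]
gripper_width: 50.7
gripper_force: 0.0
```

Request:
send_rows(grip=[0.6,0.6,0.6,0.6,0.6,0.6,0.6,0.6], xyz=[[0,0,-0.004],[0,0,-0.007],[0,0,-0.01],[0,0,-0.013],[0,0,-0.016],[0,0,-0.019],[0,0,-0.022],[0,0,-0.022]], yaw=[0,0,0,0,0,0,0,0])

```text
time_s: 5.88
ee_pos: [474.5, -18.5, 5.3]
ee_rot: [180.0, 0.1, -9.6]
force: [0.7, -0.6, 0.3]
gripper_width: 73.1
gripper_force: 0.0
```

```bash
python3 - <<'E'
from h import *
f=grab("side"); t=env.state()["ee_pos"]; print(t)
im=cv2.resize(f["frame"][140:260,220:380,::-1],None,fx=5,fy=5,interpolation=cv2.INTER_CUBIC)
cv2.imwrite("pics/low.png",im)
E
```

```text
[474.68745846 -18.52734451   5.60029198]
```

View pics/low.png

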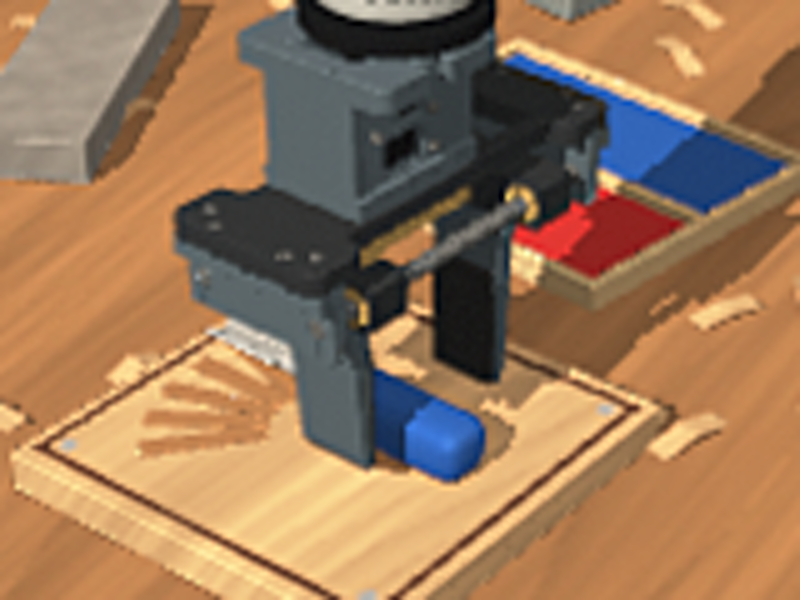

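Reported z is 5.6 with no contact, which confirms the height bias. The fingers now straddle the handle: left tip edge at (338,454), right at (465,370). Their midpoint (402,412) is on the handle middle at tip height of about 34. I'll go 9 mm lower and close.

Request:
send_rows(grip=[0.6,0.4,0.2,0,0,0,0,0], xyz=[[0,0,-0.002],[0,0,-0.004],[0,0,-0.006],[0,0,-0.007],[0,0,-0.008],[0,0,-0.009],[0,0,-0.009],[0,0,-0.009]], yaw=[0,0,0,0,0,0,0,0])

```text
time_s: 6.6
ee_pos: [475.0, -18.5, -3.0]
ee_rot: [180.0, -0.0, -9.6]
force: [0.5, -0.7, -0.7]
gripper_width: 45.5
gripper_force: 0.0
```

Request:
send_rows(grip=[-0.4,-1,-1,-1,-1,-1,-1,-1], xyz=[[0,0,0],[0,0,0],[0,0,0],[0,0,0],[0,0,0],[0,0,0],[0,0,0],[0,0,0]], yaw=[0,0,0,0,0,0,0,0], grip_force=20)

```text
time_s: 7.27
ee_pos: [475.0, -18.5, -3.0]
ee_rot: [-180.0, -0.0, -9.6]
force: [-1.0, 0.2, 0.2]
gripper_width: 27.8
gripper_force: 20.0
```

Gripped at 27.8 mm with 20 N. I'll lift and carry it to above the blue lane.

Request:
send_rows(grip=[-1,-1,-1,-1,-1,-1,-1,-1], xyz=[[0,0,0.005],[0,0,0.015],[0,0,0.03],[0,0,0.045],[0,0,0.06],[0,0,0.07],[0,0,0.07],[0,0,0.07]], yaw=[0,0,0,0,0,0,0,0])

```text
time_s: 7.93
ee_pos: [475.1, -18.6, 67.3]
ee_rot: [180.0, -0.1, -9.6]
force: [0.5, -0.4, -1.2]
gripper_width: 28.0
gripper_force: 20.0
```

Request:
send_rows(grip=[-1,-1,-1,-1,-1,-1,-1,-1], xyz=[[0.001,-0.01,0],[0.003,-0.03,0],[0.005,-0.05,0],[0.007,-0.07,0],[0.009,-0.09,0],[0.011,-0.11,0],[0.013,-0.13,0],[0.015,-0.15,0]], yaw=[0,0,-1,-1,-1,-2,-2,-2])

```text
time_s: 8.6
ee_pos: [489.0, -170.0, 65.8]
ee_rot: [180.0, 0.1, -11.6]
force: [-0.3, 0.1, -1.8]
gripper_width: 27.9
gripper_force: 20.0
```

Request:
send_rows(grip=[-1,-1,-1,-1,-1,-1,-1,-1], xyz=[[0.002,-0.025,0],[0.005,-0.05,0],[0.007,-0.075,0],[0.01,-0.1,0],[0.012,-0.125,0],[0.014,-0.145,0],[0.0155,-0.155,0],[0.0155,-0.159,0]], yaw=[0,0,-1,-1,-1,-2,-2,-2.2])

```text
time_s: 9.27
ee_pos: [504.9, -329.2, 65.7]
ee_rot: [-180.0, 0.1, -13.9]
force: [-0.2, -0.0, -0.8]
gripper_width: 28.0
gripper_force: 20.0
```

Request:
send_rows(grip=[-1,-1,-1,-1,-1,-1], xyz=[[0,0,-0.015],[0,0,-0.03],[0,0,-0.04],[0,0,-0.045],[0,0,-0.045],[0,0,-0.045]], yaw=[0,0,0,0,0,0])

```text
time_s: 9.77
ee_pos: [505.6, -327.2, 22.0]
ee_rot: [-180.0, 0.0, -13.8]
force: [-0.0, -0.4, -0.2]
gripper_width: 28.0
gripper_force: 20.0
```

```bash
python3 - <<'E'
from h import *
f=grab("side"); g=grab("top"); s=env.state(); print(s["ee_pos"],s["ee_rot"],s["gripper_width"])
c=lambda im,x,y:cv2.resize(im[y:y+110,x:x+145,::-1],None,fx=5.5,fy=5.5,interpolation=cv2.INTER_CUBIC)[:,:800]
a=cv2.resize(f["frame"][110:220,260:405,::-1],None,fx=4,fy=4,interpolation=cv2.INTER_CUBIC)
b=cv2.resize(g["frame"][70:240,420:560,::-1],(362,440),interpolation=cv2.INTER_CUBIC)
cv2.imwrite("pics/over.png",cv2.resize(np.hstack([a,b]),None,fx=.84,fy=.84))
E
```

```text
[ 506.08610638 -327.68775555   22.76502287] [ 1.79966939e+02 -8.26360218e-02 -1.38012890e+01] 27.92592668169915
```

View pics/over.png

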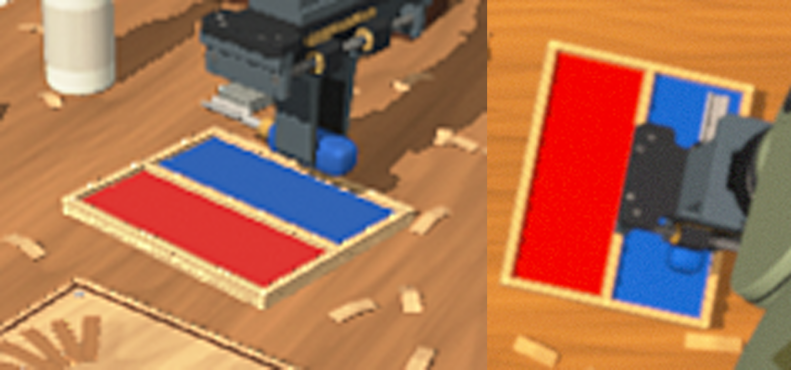

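Side pane: gouge held level, handle at (335,155), above the far lane. Top pane: blade tip at (716,95) and handle end at (685,272), both inside the blue lane before allowing for height. I'll compute where they land at the held height.

```bash
python3 - <<'E'
from h import *
g=grab("top"); a=np.radians(-14)
C=np.array([540.5,-335.5])
w=ray(g,[[525.4,113.7],[511,195]],59.5)[:,:2]; print(w.round(1))
R=np.array([[np.cos(a),np.sin(a)],[-np.sin(a),np.cos(a)]])
print("in lane frame",((w-C)@R.T).round(1))
E
```

```text
[[ 612.4 -353.6]
 [ 468.8 -320.9]]
in lane frame [[ 74.2  -0.2]
 [-73.1  -3.2]]
```

It is centred within about 3 mm (ends at +74 and -73 along the lane). I'll lower 36 mm, then touch down in small steps.

Request:
send_rows(grip=[-1,-1,-1,-1,-1,-1,-1,-1], xyz=[[0,0,-0.01],[0,0,-0.018],[0,0,-0.024],[0,0,-0.028],[0,0,-0.031],[0,0,-0.033],[0,0,-0.034],[0,0,-0.034]], yaw=[0,0,0,0,0,0,0,0])

```text
time_s: 10.58
ee_pos: [505.4, -327.5, -12.2]
ee_rot: [180.0, 0.0, -13.8]
force: [0.2, 0.3, -0.9]
gripper_width: 28.0
gripper_force: 20.0
```

Request:
send_rows(grip=[-1,-1,-1,-1], xyz=[[0,0,-0.001],[0,0,-0.002],[0,0,-0.002],[0,0,-0.002]], yaw=[0,0,0,0])

```text
time_s: 10.92
ee_pos: [505.5, -327.6, -13.9]
ee_rot: [180.0, -0.0, -13.8]
force: [-0.1, -0.8, -1.2]
gripper_width: 28.1
gripper_force: 20.0
```

Request:
send_rows(grip=[-1,-1,-1,-1], xyz=[[0,0,-0.0005],[0,0,-0.001],[0,0,-0.001],[0,0,-0.001]], yaw=[0,0,0,0])

```text
time_s: 11.25
ee_pos: [505.5, -327.6, -14.9]
ee_rot: [180.0, -0.0, -13.8]
force: [-0.6, -0.0, 0.2]
gripper_width: 28.2
gripper_force: 20.0
```

Request:
send_rows(grip=[-1,-1,-1], xyz=[[0,0,-0.0003],[0,0,-0.0006],[0,0,-0.0006]], yaw=[0,0,0])

```text
time_s: 11.5
ee_pos: [505.6, -327.6, -14.9]
ee_rot: [180.0, -0.0, -13.8]
force: [-1.9, -0.3, 5.6]
gripper_width: 27.8
gripper_force: 20.0
```

Contact at 5.6 N. I'll open just a little so the fingers stay within the lane, then rise.

Request:
send_rows(grip=[-0.35,-0.2,-0.15,-0.15,-0.15,-0.15], xyz=[[0,0,0],[0,0,0],[0,0,0],[0,0,0],[0,0,0],[0,0,0]], yaw=[0,0,0,0,0,0])

```text
time_s: 12.0
ee_pos: [505.4, -327.6, -15.8]
ee_rot: [180.0, 0.0, -13.8]
force: [-0.6, -0.7, 0.3]
gripper_width: 39.1
gripper_force: 0.0
```

Request:
send_rows(grip=[-0.15,-0.15,-0.15,-0.15,-0.15,-0.15,-0.15,-0.15], xyz=[[0,0,0.005],[0,0,0.015],[0,0,0.03],[0,0,0.05],[0,0,0.08],[0,0,0.11],[0,0,0.14],[0,0,0.17]], yaw=[0,0,0,0,0,0,0,0])

```text
time_s: 12.67
ee_pos: [505.4, -327.5, 157.0]
ee_rot: [180.0, -0.1, -13.8]
force: [-0.1, -0.8, -0.2]
gripper_width: 39.0
gripper_force: 0.0
```

Request:
send_rows(grip=[-0.15,-0.15,-0.15,-0.15,-0.15,-0.15,-0.15,-0.15], xyz=[[-0.02,-0.01,0],[-0.05,-0.02,0],[-0.08,-0.03,0],[-0.11,-0.05,0],[-0.14,-0.07,0],[-0.17,-0.09,0],[-0.2,-0.11,0],[-0.2,-0.12,0]], yaw=[0,0,0,0,0,0,0,0])

```text
time_s: 13.33
ee_pos: [300.7, -449.1, 155.7]
ee_rot: [179.9, 0.1, -14.1]
force: [-0.6, -0.3, 0.4]
gripper_width: 38.7
gripper_force: 0.0
```

```bash
python3 - <<'E'
from h import *
f=grab("side"); g=grab("top"); s=env.state(); print(s["time_s"],s["ee_pos"])
a=cv2.resize(f["frame"][130:350,100:400,::-1],(400,293))
b=cv2.resize(g["frame"][70:290,100:560,::-1],None,fx=1.7,fy=1.7)[:,:800]
a=cv2.copyMakeBorder(a[:220],0,0,0,b.shape[1]-400,0)
cv2.imwrite("pics/end.png",np.vstack([b,a])[:600])
E
```

```text
13.4333 [ 304.94042582 -449.31050869  155.44567647]
```

View pics/end.png

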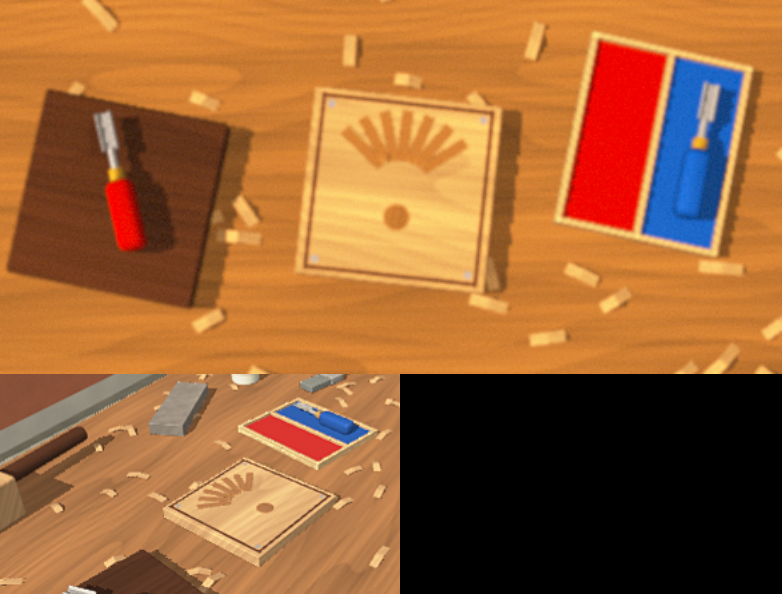

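The blue gouge lies flat, lengthwise and mid-lane in the blue lane (top pane 697,150). The red one is undisturbed on the dark board (120,180), and the panel is clear. I'll hand in.

```bash
python3 -c "
from workcell import env
print(env.job_done())"
```

```text
the job is handed in; nothing more can be done
None
```

The blue gouge is off the panel and lies flat, lengthwise, in the middle of the blue lane; the red gouge was left on the rest board, and the job was handed in at about 13.4 s.

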